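Shut off the doser and open the plant-feed bottle

TASK

The plant-feed bottle needs topping up. First turn the dial on the dosing pump anticlockwise all the way to its end stop (off); then press the bottle's push-and-turn safety cap down, twist it anticlockwise until it comes free and lift it, without shoving or tipping the pot, spray bottle or trowel nearby. Finish still holding the cap level in the gripper, straight above the bottle's neck with about 8 cm of air between the cap and the neck; do not put it down or let go.

Things in the scene. Friction and masses are not known exactly. Their poses are not given: they have to be found in the camera images.
- dial (a joint): the pump's dial: 0 = off, the anticlockwise end stop (seen from above); the value is how far it stands clockwise from off, in rad (at most 1.6). It turns about a vertical axis with about 0.06 N m of friction and stays where it is left.
- dial_grip (a point): grip point on the axis of the black dial in the middle of the dosing pump's top, 7 mm below the top of its upright grip bar, 37 mm above the pump's top. Bar: 42 mm along this point's x axis, 14 mm thick along y, about 30 mm tall, on a disc 44 mm across; the frame turns with the dial. The pump is a fixed grey box 120 x 140 x 50 mm on the bench.
- bottle: plant-feed bottle: square white jug 96 mm wide, fixed in a steel holder 112 mm square on the bench; it cannot move. Origin: centre of the holder's underside, on the bench, z up. Jug's top at 118 mm, a round collar 47 mm across up to 140 mm, then the bayonet neck (39 mm across, under the cap) up to 162 mm; the sprung seal inside it reaches 176 mm with the cap off.
- cap_center (a point): centre (half-way up) of the bottle's round black safety cap, 48 mm in diameter, 32 mm tall, 35 g, z along its axis. Locked at the start on the bottle's axis: underside 147 mm, centre 163 mm, flat top 179 mm above the bench. Kept pushed down, it turns anticlockwise (from above): free to lift 48 to 72 degrees from locked (aim at 60), with a stop at 72. Not pushed down it turns only 8 degrees.
- pot: bystander: small terracotta plant pot, 72 mm across and 65 mm tall, loose; origin at the centre of its underside
- spray: bystander: white spray bottle with a grey trigger head, 74 mm across and 208 mm tall, loose; origin at the centre of its underside
- trowel: bystander: steel hand trowel with a wooden handle lying along its x axis, 260 mm long, 64 mm wide, 26 mm high, loose; origin near its middle, on the bench
- seal (a joint): the sprung seal under the cap, which shows how far the cap is pushed down: 0 m at the start, at least 0.005 m needed to turn the cap, 0.007 m when the cap bottoms on the collar. The spring pushes up with 5 N at 0 plus 1 N per mm (12 N at the bottom). It springs up to -0.002 m when the cap is off.
Not all that is in view belongs to the job. Of the things that look like the part that bears cap_center, the larger one is meant. Leave any red look-alike of the part that bears dial alone.

How it is judged (in metres and radians):
On the way, in this order (a step that is already met when the one before it is completed fails the run):
1. the dial is turned off, to its anticlockwise end stop (value of joint dial below 0.06 rad), for 0.2 s.
2. the cap has come off the neck (its centre 40 mm above where it sat), the fingers holding it (z of cap_center in the frame of bottle above 0.203 m and contact force between the fingers and cap above 1 N), for 0.2 s.
At the end, for the whole second after the job is handed in: The dial is within 0.08 rad of its off stop; the gripper holds the cap still (under 30 mm/s) and level (within 20 degrees), its underside 40 to 140 mm above the top of the neck, its axis within 35 mm of the bottle's, nothing but the fingers carrying it (value of joint dial below 0.08 rad and z of cap_center in the frame of bottle between 0.218 and 0.318 m and horizontal distance between cap_center and bottle below 0.035 m and angle between cap_center's own z axis and vertical below 0.35 rad and linear speed of cap below 0.03 m/s and contact force between the fingers and cap above 1 N and contact force between bottle and cap below 0.05 N); the arm keeps its last pose, push and grip.
It fails at once if the pot is moved more than 30 mm or tipped (distance of pot from where it was at the start of the episode above 0.03 m or angle between pot's own z axis and vertical above 0.4 rad).
It fails at once if the spray bottle is moved more than 30 mm or tipped (distance of spray from where it was at the start of the episode above 0.03 m or angle between spray's own z axis and vertical above 0.4 rad).
It fails at once if the trowel is moved more than 30 mm (distance of trowel from where it was at the start of the episode above 0.03 m).
It also fails if it takes over 54 s, if anything falls off the work surface, if the arm or the gripper's body presses on something with over 40 N, if the wrist force passes 120 N, or if a joint passes its speed limit or range.

ROBOT

A 6-joint arm with a two-finger parallel gripper is mounted at the origin on the work surface. World frame = base frame: x ahead of the robot, y to its left, z up, the work surface at z = 0. Lengths are in m, angles in degrees, forces in N, time in s.
With the tool pointing down it reaches from about 0.4 to 0.825 m from the base axis. Payload 7 kg.
Tool frame: the origin (TCP) lies at the very end of the fingers, on their centre line; the grasp point (between the pads) lies 19 mm behind it (ctrl.hold_point_z is the distance from the TCP to the grasp point, in m); z points along the fingers, y is the line along which they close (so a half turn about z gives the same grasp; the last joint's range is limited). The gripper opens to 88 mm and grips with 3 to 60 N. Pads are 19 mm wide; open, the fingers measure 130 mm over their backs; the gripper's body (78 mm by 193 mm) begins 47 mm behind the grasp point.
Start: joints at [-53.795, 20.546, 0.682, 0, -70.136, -16.507], TCP at [0.227, -0.635, 0.227] pointing down, gripper open.
Joint ranges: [-176.03, 176.03], [-82.01, 121.73], [-58.28, 71.71], [-173.87, 95.51], [-174.79, -0.11], [-173.66, 173.66]. Speed limits (degrees/s): [136.94, 136.94, 172.46, 180, 180, 180].

INTERFACE

Orientations are given as [roll, pitch, yaw] about the fixed x, y, z axes, in that order (R = Rz(yaw) Ry(pitch) Rx(roll)).
In Python, from plant import sensors, viewer, workorder, ctrl gives the robot as it stands.
- The arm moves only by the shell command python3 -m pendant 'ROWS'. ROWS is JSON, a list of rows, each a list of 3 entries, a list of its own where there are three numbers: the opening, from -1 (shut) to 1 (fully open), so that 0 is half open, then the shift along the tool's x, y, z in m, then the turn, a rotation vector about the tool's x, y, z in degrees. A call has 1 to 10 rows; each row is the pose to reach, as a shift and turn from the pose commanded when the call began, along the tool's axes at that moment; what a row does not reach only later rows make up. A row lasts 1/12 s, in which the tool goes at most 41.7 mm and 7.16 degrees, less where a joint would pass 70% of its speed; a pose out of reach is approached as far as the arm can. A call with a gripper value outside its range is refused whole. The fingers move at their own pace and stop on an object; the grip force is fixed at half the most. Time passes only in rows, so rows that repeat a pose let the fingers close. It gives the time, the measured TCP pose, the force, the opening and the grip force at its end, in the units of the state.
- sensors.get_obs(): the state, without advancing time (a new reading comes with each control period).
- viewer.snapshot(name): name is "side" or "top"; returns the picture (480x640x3 uint8, red, green, blue); there is no depth.
- viewer.camera_params(name): a dict with "fx", "fy", "cx", "cy" (pixels), "dist" ([k1, k2, p1, p2, k3] as OpenCV has them; the pictures are not rectified), "extrinsics" (4x4, takes a point from world to camera coordinates). Camera axes: x right, y up, looking along -z (the intrinsics and any distortion apply to the point x, -y, -z); pixel columns grow to the right and rows downward; lengths in m; the calibration is good to about 2 mm. A picture is of the moment at which its call begins. camera_params takes no time and is no camera call.
- workorder.close_job(): hands the job in; it is judged then, once.
The state is a dict: "clock": time; "joint_pos": joint angles; "qvel": joint speeds; "tau": joint torques, N m; "tool_pos": TCP position; "orientation": TCP orientation; "force": force on the tool from outside, world axes, zero at the start; "moment": the same for the moment, N m; "opening": finger opening in m; "gripper_force": force on a finger pad.
Only numpy, scipy, OpenCV 4.12 (cv2) and the standard library are available. Lean on these libraries where they do the work, as an engineer would, in place of code of your own. Each camera call takes 0.05 s, during which the arm holds its last target. There are 200 camera calls.

## Working session

There is one attempt and no reset: what is moved stays moved. The work goes in short steps, Python scripts to look and compute and a shell command to move; the robot and the scene stay as the last step left them, time stands still between calls to the robot, and variables do not carry over. Pictures are saved under pics/ and viewed, at most 10 in all, crops included, and the job is handed in when it is done.

```bash
mkdir -p pics
python3 - <<'E'
from plant import sensors, viewer, ctrl
import cv2
for n in("side","top"):
    im=viewer.snapshot(n); cv2.imwrite(f"pics/{n}0.png",im[:,:,::-1]); print(n,viewer.camera_params(n))
print(sensors.get_obs(), ctrl.hold_point_z)
E
```

```text
side {'fx': 603.8385822412134, 'fy': 603.8385822412134, 'cx': 322.11412299591376, 'cy': 235.4724837513604, 'dist': array([-0.09717445,  0.        ,  0.        ,  0.        ,  0.        ]), 'extrinsics': array([[-0.67570861, -0.73714022, -0.00649387,  0.42315207],
       [ 0.47178495, -0.4392027 ,  0.76453904, -0.31927777],
       [-0.5664246 ,  0.51354191,  0.64454471, -1.07013535],
       [ 0.        ,  0.        ,  0.        ,  1.        ]])}
top {'fx': 453.170455245201, 'fy': 453.170455245201, 'cx': 320.5499738512454, 'cy': 233.48508542421692, 'dist': array([-0.10830123,  0.        ,  0.        ,  0.        ,  0.        ]), 'extrinsics': array([[ 0.0139051 , -0.99982827,  0.01225037,  0.04910502],
       [ 0.99801041,  0.01463124,  0.06132817, -0.5384838 ],
       [-0.06149687,  0.01137322,  0.99804248, -1.15658037],
       [ 0.        ,  0.        ,  0.        ,  1.        ]])}
{'clock': 0.1, 'joint_pos': array([-5.37946739e+01,  2.05881973e+01,  6.39291916e-01, -1.72747183e-02,
       -7.01366469e+01, -1.65044720e+01]), 'qvel': array([7.88704740e-02, 9.94281729e-05, 1.11599920e-01, 8.85275782e-02,
       4.23305579e-02, 1.15497908e-01]), 'tau': array([-2.85123708e-03, -5.84160697e+01,  2.93749827e+01,  7.01538920e+00,
        1.02008818e-02, -7.15970668e-05]), 'tool_pos': array([ 0.22734504, -0.63509566,  0.2257101 ]), 'orientation': array([ 1.79913359e+02, -8.73565509e-03, -1.60305021e+02]), 'force': array([-0.34289303,  0.26996959, -0.32209609]), 'moment': array([-0.01621043, -0.05773764, -0.01414513]), 'gripper_force': 0.0, 'opening': 0.08751271684985432} 0.0188
```

View pics/side0.png

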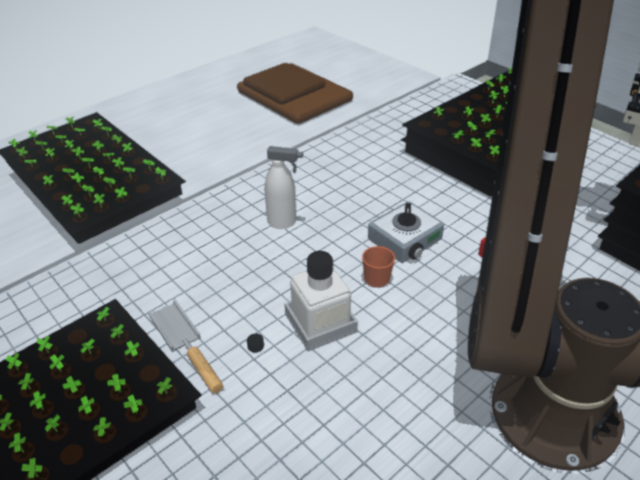

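View pics/top0.png

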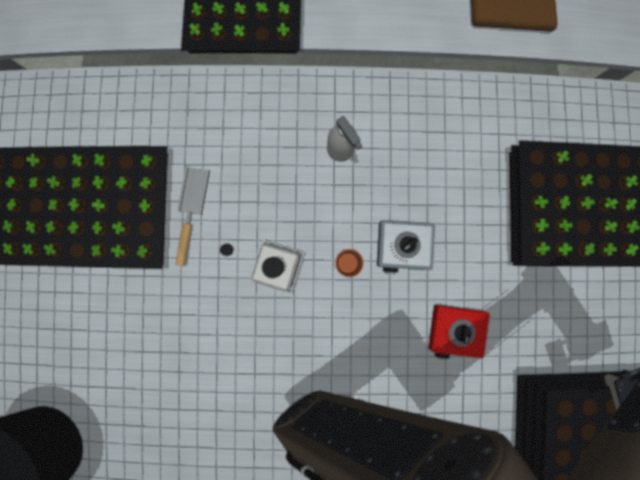

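The side view shows the jug with its cap at (320,262), the pump with its dial at (407,217) and the pot at (378,266). In the top view the cap is at (274,267), the dial at (408,244), the pot at (349,263) and the red look-alike at (462,332).

```bash
cat > h.py <<'E'
import numpy as np, cv2
from plant import viewer
def ray(n,u,v):
    p=viewer.camera_params(n);K=np.array([[p['fx'],0,p['cx']],[0,p['fy'],p['cy']],[0,0,1]])
    x,y=cv2.undistortPoints(np.array([[[u,v]]],float),K,p['dist'])[0,0]
    E=p['extrinsics'];R=E[:3,:3];return -R.T@E[:3,3],R.T@np.array([x,-y,-1])
def plane(n,u,v,z):
    o,d=ray(n,u,v);return o+d*(z-o[2])/d[2]
def two(a,b):
    o1,d1=ray('side',*a);o2,d2=ray('top',*b)
    s=np.linalg.lstsq(np.c_[d1,-d2],o2-o1,rcond=None)[0]
    p,q=o1+d1*s[0],o2+d2*s[1];return (p+q)/2,np.linalg.norm(p-q)
def dark(im,x0,y0,x1,y1,t=60):
    m=(im[y0:y1,x0:x1].max(2)<t).astype(np.uint8)
    c=max(cv2.findContours(m,0,cv2.CHAIN_APPROX_NONE)[0],key=cv2.contourArea)
    return c+[x0,y0]
E
python3 - <<'E'
from h import *
im=cv2.imread('pics/top0.png');sd=cv2.imread('pics/side0.png')
c=dark(im,255,248,292,288);r=cv2.minEnclosingCircle(c);m=cv2.moments(c);u,v=m['m10']/m['m00'],m['m01']/m['m00']
print('cap',r,u,v,plane('top',u,v,.179),plane('top',u,v,.17))
c=dark(sd,300,245,340,285);(a,b),ax,an=cv2.fitEllipse(c);x,y,w,h=cv2.boundingRect(c)
print('cap side bbox',x,y,w,h,'mid',plane('side',x+w/2,y+h/2,.163),two((x+w/2,y+h/2),(u,v)))
c=dark(im,392,228,425,262,80);r=cv2.minEnclosingCircle(c);m=cv2.moments(c)
print('dial',r,plane('top',*r[0],.065))
w=(cv2.inRange(im,(175,175,175),(255,255,255)))
for nm,p,z in(('pot',(349,263),.065),('trowel end',(182,264),.02),('spray base',(341,150),.1),('red',(462,332),.08)):print(nm,plane('top',*p,z))
A=cv2.resize(im[210:280,370:445],None,fx=5,fy=5,interpolation=2);B=cv2.resize(sd[190:265,360:450],None,fx=4.6,fy=4.6,interpolation=2)
H=np.zeros((350,800,3),np.uint8);H[:350,:375]=A;H[:345,380:794]=B[:345,:414];cv2.imwrite('pics/z1.png',H)
E
```

```text
cap ((272.73077392578125, 266.73077392578125), 9.991957664489746) 272.6819571865443 266.937003058104 [0.45177207 0.16383549 0.179     ] [0.45164854 0.16467237 0.17      ]
cap side bbox 308 252 24 27 mid [0.44847467 0.16689431 0.163     ] (array([0.45114129, 0.16521074, 0.16015836]), np.float64(0.0010575113057263328))
dial ((408.4883728027344, 243.7558135986328), 9.75025749206543) [ 0.51228522 -0.16223598  0.065     ]
pot [ 0.46259282 -0.0140646   0.065     ]
trowel end [0.45314686 0.41419494 0.02      ]
spray base [0.73747941 0.01066074 0.1       ]
red [ 0.2957888  -0.29430283  0.08      ]
```

View pics/z1.png

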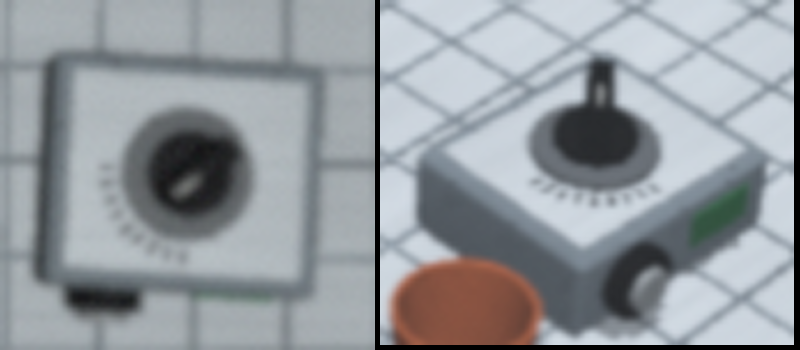

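The enlarged view shows the bar running from about (170,197) to (240,145) in the top crop. Its white pointer faces lower left, halfway along a scale that runs from left to down, so off should be about 45° anticlockwise from here.

```bash
cat > d.py <<'E'
import sys,numpy as np
from scipy.spatial.transform import Rotation as Ro
from plant import sensors
def delta(x,y,z,yaw):
    o=sensors.get_obs();R=Ro.from_euler('xyz',o['orientation'],degrees=True)
    T=Ro.from_euler('xyz',[180,0,yaw],degrees=True)
    print('tool',o['tool_pos'].round(4),o['orientation'].round(2),'F',o['force'].round(1),'M',o['moment'].round(2),'j',o['joint_pos'].round(1),'t',o['clock'])
    print('shift',R.inv().apply(np.array([x,y,z])-o['tool_pos']).round(4),'turn',(R.inv()*T).as_rotvec(degrees=True).round(2))
if __name__=='__main__':delta(*map(float,sys.argv[1:]))
E
python3 - <<'E'
from h import *
im=cv2.imread('pics/top0.png');sd=cv2.imread('pics/side0.png')
g=cv2.cvtColor(im,6)
m=(g[225:265,388:428]<140).astype(np.uint8);c=max(cv2.findContours(m,0,1)[0],key=cv2.contourArea)+[388,225];r=cv2.minEnclosingCircle(c);print('ring',r,plane('top',*r[0],.052))
w=(g[215:275,375:440]>180).astype(np.uint8);c=max(cv2.findContours(w,0,1)[0],key=cv2.contourArea)+[375,215];r=cv2.minAreaRect(c);print('top face',r,plane('top',*r[0],.05))
# bar: ends
a=plane('top',370+240/5,210+145/5,.09);b=plane('top',370+170/5,210+197/5,.07);print(a,b,np.degrees(np.arctan2(*(a-b)[1::-1])))
o,_=ray('side',320,240);print('sidecam',o,np.degrees(np.arctan2(o[1]+.162,o[0]-.512)))
# bar top in side view
print('bar top two', two((360+220/4.6,190+62/4.6),(370+200/5,210+170/5)), plane('side',360+220/4.6,190+62/4.6,.094))
E
python3 d.py .512 -.162 .226 -52
```

```text
ring ((406.9723815917969, 244.3251495361328), 13.29948616027832) [ 0.51133795 -0.16107019  0.052     ]
top face ((406.0, 244.0), (36.0, 44.0), 90.0) [ 0.51220704 -0.15899395  0.05      ]
[ 0.52317939 -0.18051247  0.09      ] [ 0.49792513 -0.15000168  0.07      ] -50.38490707985681
sidecam [-0.16959304  0.7212541   0.9365983 ] 127.65679404711047
bar top two (array([ 0.50949366, -0.15746853,  0.10787489]), np.float64(0.0012911083707527328)) [ 0.52044163 -0.17269812  0.094     ]
tool [ 0.2273 -0.6351  0.2257] [ 1.7991e+02 -1.0000e-02 -1.6031e+02] F [-0.3  0.3 -0.3] M [-0.02 -0.06 -0.01] j [-53.8  20.6   0.6  -0.  -70.1 -16.5] t 0.1
shift [-4.274e-01  3.495e-01  2.000e-04] turn [ 7.0000e-02  8.0000e-02 -1.0831e+02]
```

```bash
P='[1,[-0.427,0.35,0],[0,0,-108]]'; python3 -m pendant '[[1,[-0.427,0.35,0],[0,0,-108]],[1,[-0.427,0.35,0],[0,0,-108]],[1,[-0.427,0.35,0],[0,0,-108]],[1,[-0.427,0.35,0],[0,0,-108]],[1,[-0.427,0.35,0],[0,0,-108]],[1,[-0.427,0.35,0],[0,0,-108]],[1,[-0.427,0.35,0],[0,0,-108]],[1,[-0.427,0.35,0],[0,0,-108]],[1,[-0.427,0.35,0],[0,0,-108]],[1,[-0.427,0.35,0],[0,0,-108]]]'; python3 d.py .5115 -.161 .15 -51
```

```text
clock: 0.93
tool_pos: [0.4423, -0.2762, 0.2266]
orientation: [-180.0, 0.0, -88.3]
force: [1.9, -1.0, -0.1]
opening: 0.0875
gripper_force: 0.0
tool [ 0.4423 -0.2762  0.2266] [-1.800e+02  1.000e-02 -8.833e+01] F [ 1.9 -1.  -0.1] M [-0.09 -0.07  0.06] j [-10.4   6.  -18.5  -0.  -65.5  12.1] t 0.9333
shift [-0.1131 -0.0726  0.0766] turn [-0.000e+00  1.000e-02 -3.733e+01]
```

```bash
python3 -m pendant '[[1,[-0.113,-0.073,0],[0,0,-37]],[1,[-0.113,-0.073,0],[0,0,-37]],[1,[-0.113,-0.073,0],[0,0,-37]],[1,[-0.113,-0.073,0.076],[0,0,-37]],[1,[-0.113,-0.073,0.076],[0,0,-37]],[1,[-0.113,-0.073,0.076],[0,0,-37]],[1,[-0.113,-0.073,0.076],[0,0,-37]],[1,[-0.113,-0.073,0.076],[0,0,-37]]]'; python3 d.py .5115 -.161 .072 -51
python3 - <<'E'
from h import *
im=viewer.snapshot('side')[:,:,::-1];cv2.imwrite('pics/s2.png',cv2.resize(im[120:300,300:540],None,fx=3,fy=3,interpolation=2))
E
```

```text
clock: 1.6
tool_pos: [0.5129, -0.1642, 0.1521]
orientation: [-180.0, -0.1, -51.9]
force: [1.0, -0.1, 0.9]
opening: 0.0879
gripper_force: 0.0
tool [ 0.5129 -0.1642  0.1521] [-1.7999e+02 -7.0000e-02 -5.1890e+01] F [ 1.  -0.1  0.9] M [-0.06  0.1  -0.02] j [  3.2  11.3 -22.6   0.1 -56.   34.9] t 1.6
shift [-0.0035 -0.0008  0.0801] turn [-0.01 -0.07 -0.89]
```

View pics/s2.png

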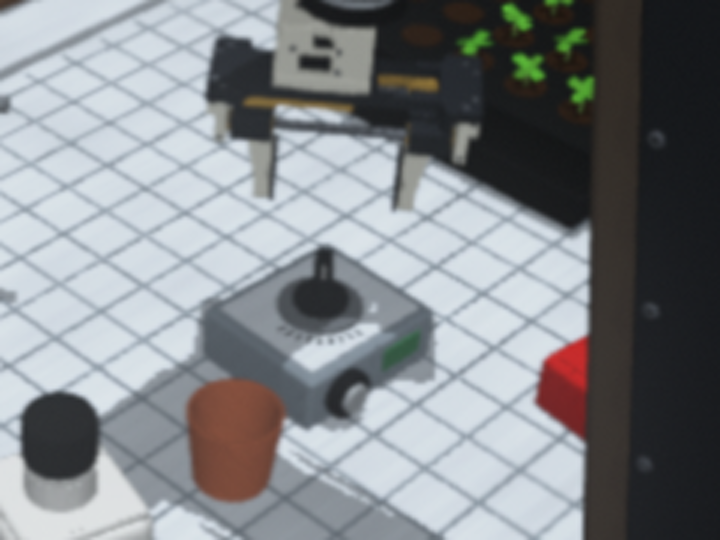

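The open fingers, with tips at (262,195) and (405,205), straddle the edge-on bar at (323,265), so the alignment is good.

```bash
python3 -m pendant '[[1,[-0.003,-0.001,0.04],[0,0,-1]],[1,[-0.003,-0.001,0.06],[0,0,-1]],[1,[-0.003,-0.001,0.08],[0,0,-1]],[1,[-0.003,-0.001,0.08],[0,0,-1]],[1,[-0.003,-0.001,0.08],[0,0,-1]]]'; python3 d.py .5115 -.161 .072 -51; python3 -m pendant '[[0,[0,0,0],[0,0,0]],[-0.4,[0,0,0],[0,0,0]],[-0.6,[0,0,0],[0,0,0]],[-0.7,[0,0,0],[0,0,0]],[-0.7,[0,0,0],[0,0,0]],[-0.7,[0,0,0],[0,0,0]]]';python3 d.py .5115 -.161 .072 -51
```

```text
clock: 2.07
tool_pos: [0.5117, -0.1613, 0.0718]
orientation: [-180.0, -0.0, -50.8]
force: [-0.2, -0.3, 0.6]
opening: 0.0876
gripper_force: 0.0
tool [ 0.5117 -0.1613  0.0718] [-1.7998e+02 -4.0000e-02 -5.0810e+01] F [-0.2 -0.3  0.6] M [-0.02  0.01  0.05] j [  3.5  16.5 -28.2   0.  -45.3  35.7] t 2.0667
shift [-0.0003 -0.0001 -0.0002] turn [-0.02 -0.04  0.19]
clock: 2.57
tool_pos: [0.5113, -0.1606, 0.071]
orientation: [-180.0, -0.0, -50.7]
force: [0.3, -0.0, -0.1]
opening: 0.0531
gripper_force: 0.0
tool [ 0.5113 -0.1606  0.071 ] [-1.7997e+02 -2.0000e-02 -5.0690e+01] F [ 0.3 -0.  -0.1] M [-0.01  0.18 -0.01] j [  3.5  16.5 -28.3   0.  -45.2  35.8] t 2.5667
shift [ 0.0005  0.0001 -0.001 ] turn [-0.03 -0.02  0.31]
```

```bash
python3 -m pendant '[[-0.64,[0,0,0],[0,0,0]],[-0.64,[0,0,0],[0,0,0]],[-0.64,[0,0,0],[0,0,0]],[-0.64,[0,0,0],[0,0,0]],[-0.64,[0,0,0],[0,0,0]],[-0.64,[0,0,0],[0,0,0]],[-1,[0,0,0],[0,0,0]],[-1,[0,0,0],[0,0,0]],[-1,[0,0,0],[0,0,0]],[-1,[0,0,0],[0,0,0]]]';python3 d.py .5115 -.161 .072 -51
```

```text
clock: 3.4
tool_pos: [0.5113, -0.1604, 0.0705]
orientation: [-180.0, -0.0, -50.7]
force: [1.4, 1.4, -0.0]
opening: 0.0136
gripper_force: 30.0
tool [ 0.5113 -0.1604  0.0705] [-179.98   -0.    -50.68] F [ 1.4  1.4 -0. ] M [ 0.54 -0.27 -0.11] j [  3.5  16.6 -28.3  -0.  -45.2  35.8] t 3.4
shift [ 0.0005  0.0002 -0.0015] turn [-0.02 -0.    0.32]
```

```bash
python3 -m pendant '[[-1,[0,0,0],[0,0,-5]],[-1,[0,0,0],[0,0,-10]],[-1,[0,0,0],[0,0,-15]],[-1,[0,0,0],[0,0,-20]],[-1,[0,0,0],[0,0,-25]],[-1,[0,0,0],[0,0,-30]],[-1,[0,0,0],[0,0,-35]],[-1,[0,0,0],[0,0,-35]]]';python3 d.py .5115 -.161 .07 -5;python3 -m pendant '[[-1,[0,0,0],[0,0,-2]],[-1,[0,0,0],[0,0,-4]],[-1,[0,0,0],[0,0,-6]],[-1,[0,0,0],[0,0,-6]]]';python3 d.py .5115 -.161 .07 -5
```

```text
clock: 4.07
tool_pos: [0.5112, -0.1607, 0.0705]
orientation: [180.0, -0.0, -15.5]
force: [0.5, -0.3, -1.8]
opening: 0.0137
gripper_force: 29.9
tool [ 0.5112 -0.1607  0.0705] [179.99  -0.   -15.45] F [ 0.5 -0.3 -1.8] M [-0.04 -0.19  0.  ] j [  3.5  16.6 -28.3   0.  -45.2  71. ] t 4.0667
shift [0.0004 0.0003 0.0005] turn [ 1.000e-02 -0.000e+00 -1.045e+01]
clock: 4.4
tool_pos: [0.5112, -0.1607, 0.0705]
orientation: [180.0, -0.0, -9.7]
force: [0.5, -0.0, -2.5]
opening: 0.0138
gripper_force: 29.9
tool [ 0.5112 -0.1607  0.0705] [179.99  -0.    -9.75] F [ 0.5 -0.  -2.5] M [-0.23 -0.26  0.06] j [  3.5  16.6 -28.3   0.  -45.2  76.7] t 4.4
shift [0.0004 0.0003 0.0005] turn [ 0.01 -0.   -4.75]
```

```bash
python3 -m pendant '[[-1,[0,0,0],[0,0,-2]],[-1,[0,0,0],[0,0,-4]],[-1,[0,0,0],[0,0,-4]],[-1,[0,0,0],[0,0,-4]]]';python3 d.py .5115 -.161 .07 -5;python3 -m pendant '[[-1,[0,0,0],[0,0,-2]],[-1,[0,0,0],[0,0,-4]],[-1,[0,0,0],[0,0,-4]],[-1,[0,0,0],[0,0,-4]]]';python3 d.py .5115 -.161 .07 -5
```

```text
clock: 4.73
tool_pos: [0.5112, -0.1607, 0.0705]
orientation: [180.0, -0.0, -5.9]
force: [1.1, -0.7, -1.5]
opening: 0.0138
gripper_force: 29.9
tool [ 0.5112 -0.1607  0.0705] [179.99  -0.    -5.85] F [ 1.1 -0.7 -1.5] M [-0.52 -0.35  0.09] j [  3.5  16.6 -28.3   0.  -45.2  80.6] t 4.7333
shift [0.0003 0.0003 0.0005] turn [ 0.01 -0.   -0.85]
clock: 5.07
tool_pos: [0.5112, -0.1607, 0.0706]
orientation: [-180.0, -0.0, -1.9]
force: [1.3, -2.1, -1.2]
opening: 0.0138
gripper_force: 30.2
tool [ 0.5112 -0.1607  0.0706] [-1.80e+02 -1.00e-02 -1.88e+00] F [ 1.3 -2.1 -1.2] M [-0.78 -0.39 -0.51] j [  3.5  16.6 -28.3  -0.  -45.2  84.6] t 5.0667
shift [0.0003 0.0003 0.0006] turn [-0.   -0.01  3.12]
```

```bash
python3 -m pendant '[[-1,[0,0,0],[0,0,-1.5]],[-1,[0,0,0],[0,0,-3]],[-1,[0,0,0],[0,0,-3]],[-1,[0,0,0],[0,0,-3]]]';python3 d.py .5115 -.161 .07 -5
python3 - <<'E'
from h import *
im=viewer.snapshot('top')[:,:,::-1];A=cv2.resize(im[190:300,350:460],None,fx=4,fy=4,interpolation=2)
cv2.imwrite('pics/t3.png',A)
E
```

```text
clock: 5.4
tool_pos: [0.511, -0.1607, 0.0706]
orientation: [-180.0, 0.0, 1.1]
force: [0.8, -1.7, -0.8]
opening: 0.0146
gripper_force: 31.5
tool [ 0.511  -0.1607  0.0706] [-1.7999e+02  1.0000e-02  1.1400e+00] F [ 0.8 -1.7 -0.8] M [-0.7  -0.   -0.83] j [  3.5  16.6 -28.3  -0.  -45.2  87.6] t 5.4
shift [0.0005 0.0004 0.0006] turn [-0.    0.01  6.14]
```

The torque rose to 0.83 N m and the fingers were wedged wider, so this is the end stop. I'll relax the twist, release and lift.

```bash
python3 -m pendant '[[-1,[0,0,0],[0,0,2]],[-1,[0,0,0],[0,0,2]],[0.3,[0,0,0],[0,0,2]],[0.3,[0,0,0],[0,0,2]],[0.3,[0,0,0],[0,0,2]],[0.3,[0,0,0],[0,0,2]],[0.6,[0,0,0],[0,0,2]],[0.6,[0,0,0],[0,0,2]],[1,[0,0,0],[0,0,2]],[1,[0,0,0],[0,0,2]]]'; python3 -m pendant '[[1,[0,0,-0.03],[0,0,0]],[1,[0,0,-0.07],[0,0,0]],[1,[0,0,-0.11],[0,0,0]],[1,[0,0,-0.15],[0,0,0]],[1,[0,0,-0.18],[0,0,0]],[1,[0,0,-0.18],[0,0,0]]]';python3 d.py .452 .165 .25 -90
```

```text
clock: 6.28
tool_pos: [0.5112, -0.1605, 0.0706]
orientation: [-180.0, -0.0, -0.7]
force: [-0.3, -0.5, 0.2]
opening: 0.0613
gripper_force: 0.0
clock: 6.78
tool_pos: [0.5143, -0.1613, 0.258]
orientation: [179.9, -0.6, -0.6]
force: [1.7, -0.4, 0.5]
opening: 0.0875
gripper_force: 0.0
tool [ 0.5143 -0.1613  0.258 ] [179.91  -0.64  -0.63] F [ 1.7 -0.4  0.5] M [-0.11 -0.11 -0.02] j [  3.5   6.1 -14.2   0.1 -69.   85.8] t 6.7833
shift [-0.066  -0.3256  0.0068] turn [-0.43 -0.57 89.37]
```

```bash
python3 -m pendant '[[1,[-0.06,-0.326,0],[0,0,89.3]],[1,[-0.06,-0.326,0],[0,0,89.3]],[1,[-0.06,-0.326,0],[0,0,89.3]],[1,[-0.06,-0.326,0],[0,0,89.3]],[1,[-0.06,-0.326,0],[0,0,89.3]],[1,[-0.06,-0.326,0],[0,0,89.3]],[1,[-0.06,-0.326,0],[0,0,89.3]],[1,[-0.06,-0.326,0],[0,0,89.3]],[1,[-0.06,-0.326,0],[0,0,89.3]],[1,[-0.06,-0.326,0],[0,0,89.3]]]'
python3 - <<'E'
from h import *
im=viewer.snapshot('top')[:,:,::-1];sd=viewer.snapshot('side')[:,:,::-1]
A=cv2.resize(im[200:290,360:450],None,fx=4,fy=4,interpolation=2);B=cv2.resize(sd[120:330,230:450],None,fx=1.7,fy=1.7,interpolation=2)
H=np.zeros((360,740,3),np.uint8);H[:,:360]=A;H[:357,365:739]=B;cv2.imwrite('pics/z4.png',H)
E
python3 d.py .452 .165 .25 -90
```

```text
clock: 7.62
tool_pos: [0.4544, 0.17, 0.2506]
orientation: [-179.9, 0.0, -63.5]
force: [0.3, 0.1, 0.4]
opening: 0.0878
gripper_force: 0.0
tool [0.4545 0.1679 0.2503] [179.98   0.   -63.4 ] F [ 0.2  0.4 -0.7] M [-0.04  0.14 -0.02] j [ 43.6   1.4 -20.4  -0.  -68.3 -17. ] t 7.7167
shift [0.0015 0.0035 0.0003] turn [2.00e-02 0.00e+00 2.66e+01]
```

View pics/z4.png

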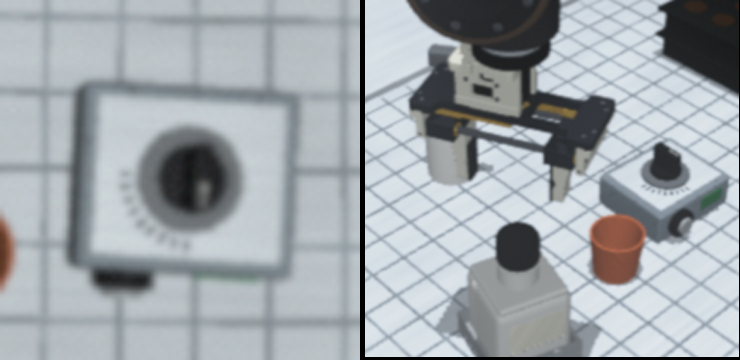

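The dial bar now points straight down the top picture, at the end of the scale. The fingers hang near the cap, which is at (517,245) in the right half.

```bash
python3 d.py .4508 .1648 .148 -63.5
```

```text
tool [0.4545 0.1679 0.2503] [179.98   0.   -63.4 ] F [ 0.2  0.4 -0.7] M [-0.04  0.14 -0.02] j [ 43.6   1.4 -20.4  -0.  -68.3 -17. ] t 7.7167
shift [0.0011 0.0047 0.1023] turn [0.02 0.   0.1 ]
```

```bash
python3 -m pendant '[[1,[0,0,0.02],[0,0,0]],[1,[0,0,0.04],[0,0,0]],[1,[0,0,0.04],[0,0,0]],[1,[0,0,0.04],[0,0,0]]]'>/dev/null; python3 d.py .4508 .1648 .148 -63.5
```

```text
tool [0.4547 0.1649 0.2102] [ 1.7987e+02 -5.0000e-02 -6.3290e+01] F [0.1 0.1 0.2] M [ 0.07  0.05 -0.02] j [ 43.3   3.1 -24.    0.  -63.  -16.6] t 8.05
shift [-0.0017  0.0034  0.0622] turn [ 0.13 -0.05  0.21]
```

```bash
python3 -m pendant '[[1,[-0.002,0.0035,0],[0,0,0]],[1,[-0.002,0.0035,0.02],[0,0,0]],[1,[-0.002,0.0035,0.04],[0,0,0]],[1,[-0.002,0.0035,0.062],[0,0,0]],[1,[-0.002,0.0035,0.062],[0,0,0]],[1,[-0.002,0.0035,0.062],[0,0,0]]]'; python3 d.py .4508 .1648 .148 -63.5; python3 -m pendant '[[0.2,[0,0,0],[0,0,0]],[0.2,[0,0,0],[0,0,0]],[0.2,[0,0,0],[0,0,0]],[0.12,[0,0,0],[0,0,0]],[0.12,[0,0,0],[0,0,0]],[0.12,[0,0,0],[0,0,0]],[0.12,[0,0,0],[0,0,0]]]';python3 d.py .4508 .1648 .148 -63.5;python3 -m pendant '[[-0.2,[0,0,0],[0,0,0]],[-0.2,[0,0,0],[0,0,0]],[-1,[0,0,0],[0,0,0]],[-1,[0,0,0],[0,0,0]],[-1,[0,0,0],[0,0,0]]]';python3 d.py .4508 .1648 .148 -63.5
python3 - <<'E'
from h import *
sd=viewer.snapshot('side')[:,:,::-1]
cv2.imwrite('pics/z5.png',cv2.resize(sd[180:350,230:420],None,fx=3,fy=3,interpolation=2))
E
```

```text
clock: 8.55
tool_pos: [0.4511, 0.166, 0.1492]
orientation: [180.0, -0.0, -63.3]
force: [-0.3, 0.8, 0.7]
opening: 0.0876
gripper_force: 0.0
tool [0.4511 0.166  0.1492] [ 1.7997e+02 -3.0000e-02 -6.3350e+01] F [-0.3  0.8  0.7] M [-0.02  0.06 -0.  ] j [ 43.7   6.1 -29.5   0.  -54.5 -17.1] t 8.55
shift [0.001  0.0008 0.0012] turn [ 0.03 -0.03  0.15]
clock: 9.13
tool_pos: [0.451, 0.1664, 0.1487]
orientation: [-180.0, 0.0, -63.4]
force: [0.3, -1.2, 0.4]
opening: 0.0501
gripper_force: 0.0
tool [0.451  0.1664 0.1487] [-179.99    0.    -63.38] F [ 0.3 -1.2  0.4] M [-0.01  0.16  0.02] j [ 43.8   6.1 -29.5   0.  -54.3 -17.1] t 9.1333
shift [0.0013 0.0009 0.0007] turn [-0.01  0.    0.12]
clock: 9.55
tool_pos: [0.4514, 0.1666, 0.1487]
orientation: [-180.0, 0.0, -63.4]
force: [3.0, 1.3, 0.2]
opening: 0.0476
gripper_force: 30.0
tool [0.4514 0.1666 0.1487] [-179.95    0.    -63.38] F [3.  1.3 0.2] M [ 0.31 -0.9  -0.06] j [ 43.8   6.1 -29.5   0.  -54.3 -17.1] t 9.55
shift [0.0013 0.0014 0.0007] turn [-0.05  0.    0.12]
```

View pics/z5.png

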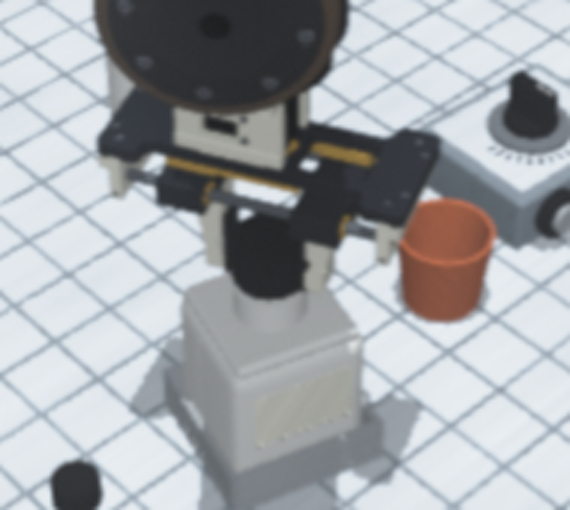

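The pads hold the cap on both sides, at (215,235) and (318,265), with the opening at 47.6 mm. Next I press down.

```bash
python3 -m pendant '[[-1,[0,0,0.002],[0,0,0]],[-1,[0,0,0.004],[0,0,0]],[-1,[0,0,0.006],[0,0,0]],[-1,[0,0,0.006],[0,0,0]],[-1,[0,0,0.006],[0,0,0]]]';python3 d.py .4508 .1648 .148 -63.5; python3 -m pendant '[[-1,[0,0,0.001],[0,0,0]],[-1,[0,0,0.001],[0,0,0]],[-1,[0,0,0.001],[0,0,0]]]'
```

```text
clock: 10.02
tool_pos: [0.4515, 0.1666, 0.1434]
orientation: [-179.9, -0.0, -63.4]
force: [-0.3, 0.3, 9.7]
opening: 0.0475
gripper_force: 30.0
tool [0.4515 0.1666 0.1434] [-1.7993e+02 -1.0000e-02 -6.3350e+01] F [-0.3  0.3  9.7] M [ 0.16  0.55 -0.01] j [ 43.8   6.5 -30.    0.  -53.5 -17.1] t 10.0167
shift [ 0.0013  0.0014 -0.0046] turn [-0.07 -0.01  0.15]
clock: 10.27
tool_pos: [0.4515, 0.1666, 0.1426]
orientation: [-179.9, -0.0, -63.4]
force: [-1.0, 0.3, 10.6]
opening: 0.0482
gripper_force: 30.0
```

```bash
python3 -m pendant '[[-1,[0,0,0.0008],[0,0,0]],[-1,[0,0,0.0008],[0,0,0]],[-1,[0,0,0.0008],[0,0,-4]],[-1,[0,0,0.0008],[0,0,-8]],[-1,[0,0,0.0008],[0,0,-12]],[-1,[0,0,0.0008],[0,0,-16]],[-1,[0,0,0.0008],[0,0,-20]],[-1,[0,0,0.0008],[0,0,-20]]]';python3 d.py .4508 .1648 .148 -3.5
```

```text
clock: 10.93
tool_pos: [0.4519, 0.1667, 0.1421]
orientation: [-179.9, -0.1, -43.1]
force: [0.2, 0.0, 11.0]
opening: 0.0479
gripper_force: 30.0
tool [0.4519 0.1667 0.1421] [-1.7988e+02 -6.0000e-02 -4.3090e+01] F [ 0.2  0.  11. ] M [-0.03  0.25  0.02] j [ 43.8   6.6 -30.1   0.1 -53.3   3.1] t 10.9333
shift [ 0.0005  0.0022 -0.0059] turn [ -0.09  -0.1  -39.59]
```

```bash
python3 -m pendant '[[-1,[0,0,0],[0,0,-4]],[-1,[0,0,0],[0,0,-8]],[-1,[0,0,0],[0,0,-12]],[-1,[0,0,0],[0,0,-16]],[-1,[0,0,0],[0,0,-20]],[-1,[0,0,0],[0,0,-25]],[-1,[0,0,0],[0,0,-30]],[-1,[0,0,0],[0,0,-35]],[-1,[0,0,0],[0,0,-40]],[-1,[0,0,0],[0,0,-40]]]';python3 d.py .4508 .1648 .148 -3.5
```

```text
clock: 11.77
tool_pos: [0.452, 0.1668, 0.1421]
orientation: [-179.9, -0.1, -3.0]
force: [0.2, 0.4, 11.2]
opening: 0.0478
gripper_force: 30.0
tool [0.452  0.1668 0.1421] [-1.7994e+02 -1.3000e-01 -3.0300e+00] F [ 0.2  0.4 11.2] M [-0.07  0.22  0.06] j [ 43.8   6.6 -30.1   0.1 -53.3  43.2] t 11.7667
shift [-0.0011  0.0021 -0.0059] turn [-0.06 -0.13  0.47]
```

Turned 60° with no resistance. I'll lift slowly and watch the force.

```bash
python3 -m pendant '[[-1,[0,0,-0.004],[0,0,0]],[-1,[0,0,-0.008],[0,0,0]],[-1,[0,0,-0.011],[0,0,0]],[-1,[0,0,-0.014],[0,0,0]],[-1,[0,0,-0.014],[0,0,0]]]';python3 d.py .4508 .1648 .148 -3.5
```

```text
clock: 12.18
tool_pos: [0.4505, 0.166, 0.1547]
orientation: [180.0, 0.0, -3.4]
force: [0.3, -0.1, -0.4]
opening: 0.0478
gripper_force: 30.0
tool [0.4505 0.166  0.1547] [ 1.7998e+02  5.0000e-02 -3.4000e+00] F [ 0.3 -0.1 -0.4] M [-0.1   0.16 -0.04] j [ 43.8   5.7 -29.1  -0.  -55.2  42.9] t 12.1833
shift [0.0004 0.0012 0.0067] turn [0.02 0.05 0.1 ]
```

```bash
python3 -m pendant '[[-1,[0,0,-0.015],[0,0,0]],[-1,[0,0,-0.03],[0,0,0]],[-1,[0,0,-0.045],[0,0,0]],[-1,[0,0,-0.06],[0,0,0]],[-1,[0,0,-0.075],[0,0,0]],[-1,[0,0,-0.089],[0,0,0]],[-1,[0,0,-0.089],[0,0,0]],[-1,[0,0,-0.089],[0,0,0]],[-1,[0,0,-0.089],[0,0,0]],[-1,[0,0,-0.089],[0,0,0]]]';python3 d.py .4508 .1648 .244 -3.5
python3 - <<'E'
from h import *
im=viewer.snapshot('top')[:,:,::-1];sd=viewer.snapshot('side')[:,:,::-1]
A=cv2.resize(im[200:300,240:440],None,fx=2,fy=2,interpolation=2);B=cv2.resize(sd[130:350,230:450],None,fx=1.8,fy=1.8,interpolation=2)
H=np.zeros((396,800,3),np.uint8);H[:200,:400]=A;H[:,402:798]=B;cv2.imwrite('pics/z6.png',H)
E
```

```text
clock: 13.02
tool_pos: [0.4504, 0.166, 0.2426]
orientation: [179.9, 0.1, -3.4]
force: [-0.7, 0.2, -0.9]
opening: 0.0474
gripper_force: 30.0
tool [0.4504 0.166  0.2426] [ 1.7993e+02  1.0000e-01 -3.3900e+00] F [-0.7  0.2 -0.9] M [-0.13  0.11 -0.  ] j [ 43.8   1.3 -21.5  -0.  -67.3  42.9] t 13.0167
shift [ 0.0005  0.0011 -0.0014] turn [0.07 0.1  0.11]
```

View pics/z6.png

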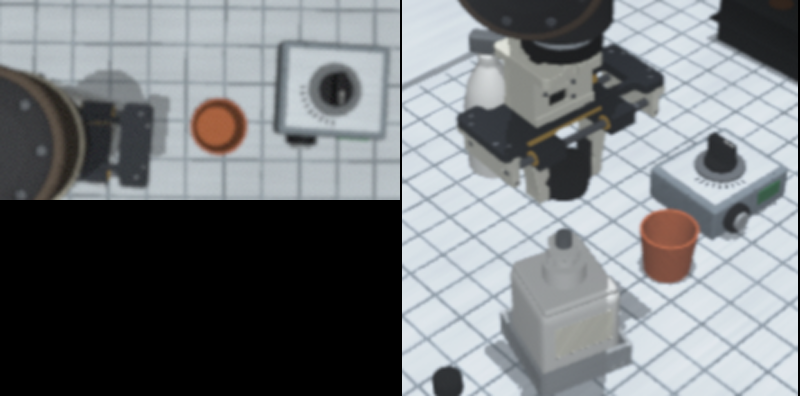

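The cap is off and level in the gripper at (568,175). It sits straight above the bare neck at (565,245), and the dial and pot have not moved.

```bash
python3 -m pendant '[[-1,[0,0,0],[0,0,0]],[-1,[0,0,0],[0,0,0]],[-1,[0,0,0],[0,0,0]]]'; python3 -c "
from plant import workorder;print(workorder.close_job())"
```

```text
clock: 13.37
tool_pos: [0.451, 0.1663, 0.2436]
orientation: [180.0, 0.0, -3.4]
force: [-0.3, 0.2, 0.0]
opening: 0.0478
gripper_force: 30.0
the job is handed in; nothing more can be done
None
```

I handed the job in at 13.4 s with the dial turned to its off stop and the cap held level about 8 cm above the bottle's neck; the hand-in returned no verdict, and the final pictures showed the pot undisturbed.

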